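# Close up the slide storage

## Task

Close up the microscope-slide storage against dust: with the fingertips, push the blue drawer and the yellow drawer fully home, and push the green lid of the dark slide box over from behind and down until it is fully shut, in any order. Push from the outside only and do not grip or lift anything. Leave the red drawer open just as it stands, since its slides are still drying, and do not disturb the other things on the bench.

Things in the scene. Friction and masses are not known exactly. Their poses are not given: they have to be found in the camera images.
- blue_front (a point): Centre of the flat outer face of the blue drawer's front (to be pushed home), moving with it: 98 mm wide, 56 mm high, 8 mm thick, grey inside, no handle; the centre is 38 mm above the bench. x points level into the housing (the way it shuts), y along the face, z up. The white fixed housing is 110 wide, 140 deep, 70 mm high on a 3 mm mat; shut, the face is flush with it.
- blue_drawer (a joint): How far the blue drawer is pulled out, m: 0 = fully home (a stop there), 0.085 = fully out. It slides with about 1.2 N of friction, stays where it is left.
- yellow_front (a point): Centre of the flat outer face of the yellow drawer's front (to be pushed home), moving with it: 98 mm wide, 56 mm high, 8 mm thick, grey inside, no handle; the centre is 38 mm above the bench. x points level into the housing (the way it shuts), y along the face, z up. The white fixed housing is 110 wide, 140 deep, 70 mm high on a 3 mm mat; shut, the face is flush with it.
- yellow_drawer (a joint): How far the yellow drawer is pulled out, m: 0 = fully home (a stop there), 0.085 = fully out. It slides with about 1.2 N of friction, stays where it is left.
- red_front (a point): Centre of the flat outer face of the red drawer's front (to be left open as it stands), moving with it: 98 mm wide, 56 mm high, 8 mm thick, grey inside, no handle; the centre is 38 mm above the bench. x points level into the housing (the way it shuts), y along the face, z up. The white fixed housing is 110 wide, 140 deep, 70 mm high on a 3 mm mat; shut, the face is flush with it.
- red_drawer (a joint): How far the red drawer is pulled out, m: 0 = fully home (a stop there), 0.085 = fully out. It slides with about 1.2 N of friction, stays where it is left.
- lid_hinge (a point): Middle of the green lid's hinge line, on the far upper edge of the fixed dark slide box (100 mm deep from the hinge towards the robot, 110 wide, 45 mm high), 48 mm above the bench. It stays put but its axes turn with the lid: y always runs level along the hinge, to the left seen from the robot; with the lid shut x points away from the box and the robot, z up.
- lid_top (a point): Centre of the lid's outer face (green; when shut it looks up, when open it looks away from the box), 50 mm from the hinge line, the z axis pointing out of that face. The lid is 100 mm long from hinge to free edge, 110 mm wide, 6 mm thick, lined with cork inside; no knob.
- lid (a joint): Lid angle, rad: 0 = shut flat on the box, 1.57 = upright, 1.9 = leaning back as far as it goes. The hinge is stiff enough (about 0.08 N m) to hold the lid at any angle: it does not fall shut by itself.
- oil: Bystander, loose: small dropper bottle with black cap, 26 mm wide, 55 mm tall, standing on top of the red drawer's housing near its back. Origin at the centre of its underside.
- dish: Bystander, loose: shallow clear dish, 80 mm wide, 16 mm tall. Origin at the centre of its underside.
- caliper: Bystander, loose: steel sliding caliper lying flat, about 190 mm long, 10 mm high at most. Origin at the centre of its underside.
- mailer: Bystander, loose: orange slide mailer, 85 x 34 x 18 mm, lying flat. Origin at the centre of its underside.
- beaker: Bystander, loose: small glass beaker, 68 mm wide, 85 mm tall. Origin at the centre of its underside.
- marker: Bystander, loose: white marker pen with black cap, 135 mm long, 15 mm thick, lying. Origin at the centre of its underside.
- jar: Bystander, loose: amber jar with blue lid, 60 mm wide, 75 mm tall. Origin at the centre of its underside.
Things that resemble listed ones, but are neither listed nor needed, are in the scene too. Leave any orange or purple look-alike of the part that bears yellow_front alone.

How it is judged:
By the outcome, as a careful person would: the job done as asked, in the order asked, and still so for the second after the job is handed in, with the robot touching nothing.
It also fails if it takes over 72 s, if anything falls off the work surface, if the arm or the gripper's body presses on something with over 40 N, if the wrist force passes 120 N, or if a joint passes its speed limit or range.

## Robot

A 6-joint arm with a two-finger parallel gripper is mounted at the origin on the work surface. World frame = base frame: x ahead of the robot, y to its left, z up, the work surface at z = 0. Lengths are in m, angles in rad, forces in N, time in s.
With the tool pointing down it reaches from about 0.425 to 0.95 m from the base axis. Payload 3.5 kg.
Tool frame: the origin (TCP) lies on the centre line of the jaws, within the pads' length; the fingertips stand 14 mm ahead of it and the grasp point (between the pads) lies 5 mm behind it (tips_ahead is the distance from the TCP to the fingertips, in m); y points along the fingers, z is the direction in which the jaws open and shut, and the axes are right-handed (so a half turn about y gives the same grasp; the last joint's range is limited). The gripper opens to 85 mm and grips with 20 to 120 N. Pads are 22 mm wide; open, the fingers measure 114 mm over their backs; the gripper's body (76 mm by 85 mm) begins 54 mm behind the grasp point. The pads swing forward as they close: fully open they stand 13 mm farther back than shut.
Start: joints at [-1.383, 0.286, 1.577, -0, 1.279, -0.15], TCP at [0.224, -0.637, 0.245] pointing down, gripper open.
Joint ranges: [-2.77, 2.77], [-0.9, 2.22], [0.21, 2.48], [-1.53, 4.67], [0.24, 2.81], [-2.84, 2.84]. Speed limits (rad/s): [2.79, 2.79, 3.14, 3.14, 3.14, 3.14].

## Interface

Orientations are given as a unit quaternion [x, y, z, w].
In Python, from plant import get_state, read_camera, sign_off, tips_ahead gives the robot as it stands.
- The arm moves only by the tool send_rows, never from a script. Its argument "plan" is a list of rows, each a list of 2 entries, a list of its own where there are three numbers: the shift along the tool's x, y, z in units of 12 cm (1.0 is 12 cm), then the turn, a rotation vector about the tool's x, y, z in units of 360 degrees (1.0 is 360 degrees). In form: [[[tx, ty, tz], [rx, ry, rz]], ...]. A call has 1 to 12 rows; each row shifts and turns the commanded pose from where the row before left it, along the tool's axes as they then stand; what a row does not reach is not made up. A row lasts 1/10 s, in which the tool goes at most 50 mm and 8.59 degrees, less where a joint would pass 70% of its speed; a pose out of reach is approached as far as the arm can. A call with a number of a shift or a turn outside -1 to 1 is refused whole. A call with a gripper value outside its range is refused whole. "gripper" is the closure, from 0 (fully open) to 1 (shut), set as the call begins (left out, the last holds). The fingers move at their own pace and stop on an object; "grip_force" is the grip in N (left out, the last holds). Time passes only in rows, so rows that do not move let the fingers close. It gives the time, the measured TCP pose, the force and the opening at its end, in the units of the state.
- get_state(): the state, without advancing time (a new reading comes with each control period).
- read_camera(name): name is "scene" or "top" or "wrist"; returns a dict with "img" (420x560x3 uint8, blue, green, red), "fx", "fy", "cx", "cy" (pixels), "D" ([k1, k2, p1, p2, k3] as OpenCV has them; the pictures are not rectified), "world_from_camera" (4x4, takes a point from camera to world coordinates); the wrist camera has in their place "mount" (4x4, takes a point from camera to tool coordinates, whose origin is the TCP and whose axes are the tool frame's). Camera axes: x right, y down, z forward; pixel columns grow to the right and rows downward; lengths in m; the calibration is good to about 2 mm. A picture is of the moment at which its call begins: read the wrist's pose just before it. There is no depth.
- sign_off(): hands the job in, once; it reports no verdict.
The state is a dict: "time": time; "qpos": joint angles; "dq": joint speeds; "joint_efforts": joint torques, N m; "eef_pos": TCP position; "tcp_rot": TCP orientation; "contact_force": force on the tool from outside, world axes, zero at the start; "wrist_torque": the same for the moment, N m; "opening": opening from 0.0 (shut) to 1.0 (fully open).
Only numpy, scipy, OpenCV 4.12 (cv2) and the standard library are available. Lean on these libraries where they do the work, as an engineer would, in place of code of your own. Each camera call takes 0.05 s, during which the arm holds its last target. There are 200 camera calls.

## Working session

There is one attempt and no reset: what is moved stays moved. The work goes in short steps, Python scripts to look and compute and a tool call to move; the robot and the scene stay as the last step left them, time stands still between calls to the robot, and variables do not carry over. Pictures are saved under pics/ and viewed, about 8 in all and at most 12, crops included, and the job is handed in when it is done.

Besides the shell and the picture viewer there is one more tool, called as a command line: name --argument value ..., lists and objects as JSON in quotes. send_rows: Moves the arm, as the interface text tells. Its arguments: {"type":"object","properties":{"plan":{"type":"array"},"gripper":{"type":"number"},"grip_force":{"type":"number"}},"required":["plan"]}

```bash
mkdir -p pics; ls; python3 - <<'E'
from plant import *
import cv2,numpy as np
s=get_state();print(s, tips_ahead)
for n in("scene","top"):
    c=read_camera(n);cv2.imwrite(f"pics/{n}0.png",c["img"]);print(n,c["fx"],c["D"],np.round(c["world_from_camera"],3).tolist())
E
```

```text
pics
{'time': 0.0, 'qpos': array([-1.38297712e+00,  2.87179790e-01,  1.57816722e+00,  2.92536613e-05,
        1.27861426e+00, -1.50013106e-01]), 'dq': array([-0.00074296, -0.0004574 ,  0.00039431, -0.00119492,  0.00065384,
        0.00016294]), 'joint_efforts': array([ 6.63563242e-04, -4.05978727e+01, -2.92624676e+01, -7.23953872e-05,
        5.83372079e-03, -1.44079598e-05]), 'eef_pos': array([ 0.22363213, -0.63621818,  0.24394302]), 'tcp_rot': array([-0.11887747,  0.69788041, -0.69620547,  0.11886561]), 'contact_force': array([ 0.45346223, -0.091426  ,  0.18436504]), 'wrist_torque': array([-0.01151958, -0.00460916,  0.0111196 ]), 'opening': 1.0017137254701793} 0.014
scene 424.5251009496816 [0.00887447 0.         0.         0.         0.        ] [[0.588, 0.598, -0.545, 1.077], [0.808, -0.418, 0.415, -0.472], [0.02, -0.684, -0.729, 0.936], [0.0, 0.0, 0.0, 1.0]]
top 542.3539767356143 [-0.01717494  0.          0.          0.          0.        ] [[-0.028, -0.991, 0.13, 0.202], [-1.0, 0.029, 0.005, 0.025], [-0.009, -0.13, -0.991, 1.998], [0.0, 0.0, 0.0, 1.0]]
```

View pics/scene0.png

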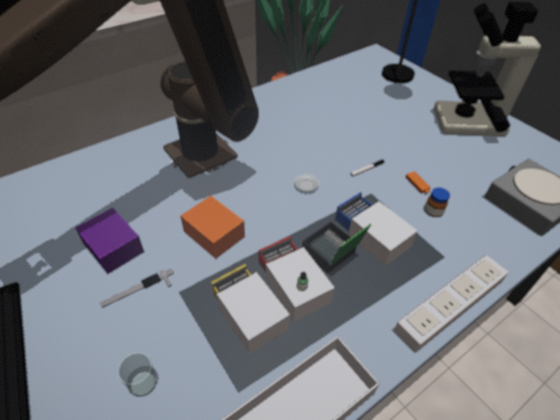

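View pics/top0.png

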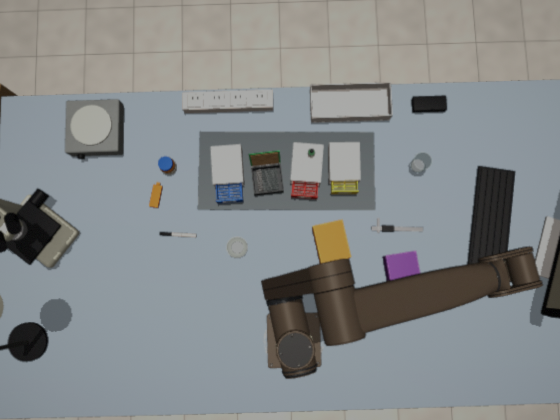

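The scene shows, left to right in the top view: blue drawer (230,193), green lid box (266,172), red (305,190) and yellow (344,186). The orange box at (331,242) and the purple box at (402,266) are look-alikes. The yellow drawer on the mat at (344,186) is the one that fits, and I'll confirm that in a crop.

```bash
cat > h.py <<'E'
from plant import *
import cv2,numpy as np
def cam(n):
    c=read_camera(n);c["K"]=np.array([[c["fx"],0,c["cx"]],[0,c["fy"],c["cy"]],[0,0,1.]])
    if n=="wrist":
        from scipy.spatial.transform import Rotation as R
        s=get_state();T=np.eye(4);T[:3,:3]=R.from_quat(s["tcp_rot"]).as_matrix();T[:3,3]=s["eef_pos"];c["world_from_camera"]=T@c["mount"]
    return c
def ray(c,px):
    p=cv2.undistortPoints(np.array(px,float).reshape(-1,1,2),c["K"],np.array(c["D"])).reshape(-1,2)
    W=c["world_from_camera"];d=np.c_[p,np.ones(len(p))]@W[:3,:3].T
    return W[:3,3],d
def onz(c,px,z):
    o,d=ray(c,px);return o+d*((z-o[2])/d[:,2])[:,None]
def mask(img,lo,hi,roi):
    h=cv2.cvtColor(img,cv2.COLOR_BGR2HSV);m=cv2.inRange(h,np.array(lo),np.array(hi))
    z=np.zeros_like(m);x0,y0,x1,y1=roi;z[y0:y1,x0:x1]=m[y0:y1,x0:x1];return z
def blob(m):
    cs,_=cv2.findContours(m,cv2.RETR_EXTERNAL,cv2.CHAIN_APPROX_NONE);return max(cs,key=cv2.contourArea).reshape(-1,2)
E
python3 - <<'E'
from h import *
t=cam("top");s=cam("scene")
a=cv2.resize(t["img"][125:215,195:385],(760,360),interpolation=cv2.INTER_CUBIC)
b=cv2.resize(s["img"][180:350,200:430],(325,240),interpolation=cv2.INTER_CUBIC)
o=np.zeros((600,760,3),np.uint8);o[:360]=a;o[360:,:325]=b
cv2.imwrite("pics/c1.png",o)
for n,lo,hi,roi in [("blue",(105,120,50),(125,255,255),(205,170,250,215)),("yellow",(22,120,60),(35,255,255),(325,165,370,205)),("red",(170,120,50),(180,255,255),(285,170,325,210)),("green",(45,80,20),(80,255,255),(240,140,290,200)),("white",(0,0,150),(180,60,255),(205,140,248,186)),("whiteR",(0,0,150),(180,60,255),(288,140,327,186)),("whiteY",(0,0,150),(180,60,255),(327,138,365,184)),("mat",(0,0,30),(180,110,110),(190,125,385,215))]:
    c=blob(mask(t["img"],lo,hi,roi));r=cv2.minAreaRect(c.astype(np.float32));bx=cv2.boxPoints(r)
    z={"green":.05,"mat":.003}.get(n,.066 if n[:5]!="white" else .073)
    print(n,np.round(r[1],1),round(r[2],1),"\n",np.round(np.c_[bx,onz(t,bx,z)[:,:2]],3).tolist())
E
```

```text
blue [18.  26.1] 87.1 
 [[215.162, 184.242, 0.565, 0.267], [241.197, 182.94, 0.567, 0.173], [242.097, 200.945, 0.501, 0.171], [216.062, 202.247, 0.499, 0.265]]
yellow [12. 26.] 90.0 
 [[331.0, 181.0, 0.564, -0.152], [357.0, 181.0, 0.561, -0.246], [357.0, 193.0, 0.517, -0.244], [331.0, 193.0, 0.52, -0.151]]
red [0. 0.] 0.0 
 [[312.0, 198.0, 0.504, -0.081], [312.0, 198.0, 0.504, -0.081], [312.0, 198.0, 0.504, -0.081], [312.0, 198.0, 0.504, -0.081]]
green [11.2 30.4] 83.9 
 [[248.682, 153.034, 0.681, 0.144], [278.871, 149.8, 0.689, 0.033], [280.059, 160.887, 0.648, 0.03], [249.87, 164.121, 0.639, 0.141]]
white [37.1 29.9] 86.2 
 [[210.009, 146.133, 0.705, 0.283], [239.81, 144.146, 0.709, 0.174], [242.274, 181.115, 0.572, 0.168], [212.473, 183.102, 0.568, 0.276]]
whiteR [29.9 37.1] 4.4 
 [[290.376, 179.106, 0.574, -0.006], [293.224, 142.094, 0.711, -0.02], [323.047, 144.388, 0.699, -0.128], [320.2, 181.4, 0.562, -0.113]]
whiteY [29. 38.] 0.0 
 [[330.0, 180.0, 0.567, -0.148], [330.0, 142.0, 0.707, -0.154], [359.0, 142.0, 0.704, -0.259], [359.0, 180.0, 0.563, -0.253]]
mat [ 77. 174.] 90.0 
 [[199.0, 132.0, 0.779, 0.334], [373.0, 132.0, 0.759, -0.324], [373.0, 209.0, 0.466, -0.309], [199.0, 209.0, 0.485, 0.336]]
```

View pics/c1.png

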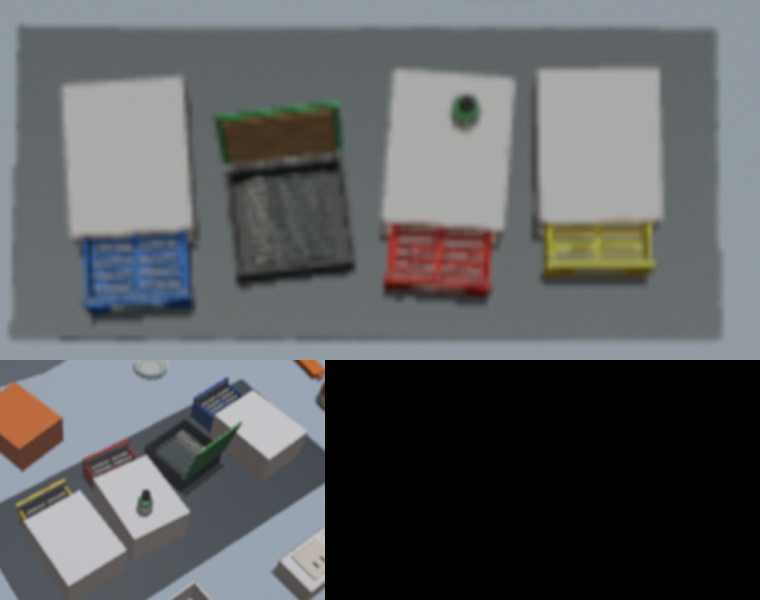

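The crop confirms four units on the mat. The yellow drawer is the one with the yellow rim at crop (600,245) and the blue is at (137,270). The green lid stands with its free edge at (217–340,~110), and the oil bottle is on the red housing. The separate solid orange and purple boxes stay alone.

```bash
python3 - <<'E'
from h import *
from scipy.spatial.transform import Rotation as R
from scipy.optimize import brentq
s=get_state();M=R.from_quat(s["tcp_rot"]).as_matrix();print(np.round(M,3),np.degrees(np.arctan2(M[1,0],M[0,0])))
t=cam("top")
f=195+np.array([238,352])/4;F=np.c_[f,125+np.array([279,268])/4]
B=onz(t,F,.045);print("box front bottom/top edge",B)
H=np.c_[195+np.array([230,341])/4,125+np.array([168,158])/4];print("hinge row",onz(t,H,.048))
E_=np.c_[195+np.array([216,340])/4,125+np.array([114,103])/4]
for z in(.13,.14,.148,.15):print("free edge",z,onz(t,E_,z)[:,:2].round(3).tolist())
print("yellow/blue face top edge",onz(t,np.c_[195+np.array([545,654,86,190])/4,125+np.array([271,266,306,301])/4],.066).round(3).tolist())
# scene: green outer-face outline
c=cam("scene");g=blob(mask(c["img"],(45,80,20),(80,255,255),(300,200,380,275)));q=cv2.boxPoints(cv2.minAreaRect(g.astype(np.float32)))
p=cv2.approxPolyDP(g.reshape(-1,1,2),3,True).reshape(-1,2);print("scene green",p.tolist())
print(onz(c,p,.148)[:,:2].round(3).tolist(), onz(c,p,.048)[:,:2].round(3).tolist())
E
```

```text
[[-0.944 -0.     0.331]
 [-0.331  0.002 -0.944]
 [-0.    -1.    -0.002]] -160.65010522903484
box front bottom/top edge [[0.52538758 0.12652662 0.045     ]
 [0.53245682 0.02231043 0.045     ]]
hinge row [[0.62817696 0.13143818 0.048     ]
 [0.63445105 0.02943739 0.048     ]]
free edge 0.13 [[0.659, 0.138], [0.666, 0.029]]
free edge 0.14 [[0.657, 0.138], [0.663, 0.029]]
free edge 0.148 [[0.655, 0.137], [0.661, 0.029]]
free edge 0.15 [[0.654, 0.137], [0.661, 0.029]]
yellow/blue face top edge [[0.521, -0.152, 0.066], [0.523, -0.25, 0.066], [0.501, 0.263, 0.066], [0.503, 0.169, 0.066]]
scene green [[367, 227], [349, 238], [333, 261], [351, 249]]
[[0.659, 0.121], [0.66, 0.061], [0.689, -0.016], [0.687, 0.042]] [[0.606, 0.197], [0.607, 0.128], [0.64, 0.042], [0.638, 0.107]]
```

send_rows --plan '[[[0,0,0],[0,0.018,0]],[[0,0,0],[0,0.018,0]],[[0,0,0],[0,0.0178,0]],[[0,0,0],[0,0,0]]]' --gripper 1 --grip_force 40

```text
time: 0.7
eef_pos: [0.2237, -0.6368, 0.2452]
tcp_rot: [0.0, 0.707, -0.707, -0.0]
contact_force: [0.8, 0.2, 0.3]
opening: 0.332
```

send_rows --plan '[[[-0.18,0,-0.33],[0,0,0]],[[-0.18,0,-0.33],[0,0,0]],[[-0.18,0,-0.33],[0,0,0]],[[-0.18,0,-0.33],[0,0,0]],[[-0.18,0,-0.33],[0,0,0]],[[-0.18,0,-0.33],[0,0,0]],[[-0.18,0,-0.33],[0,0,0]],[[-0.18,0,-0.33],[0,0,0]],[[-0.18,0,-0.33],[0,0,0]],[[-0.18,0,-0.33],[0,0,0]],[[-0.18,0,-0.33],[0,0,0]],[[0,0,0],[0,0,0]]]'

```text
time: 1.9
eef_pos: [0.463, -0.1972, 0.2455]
tcp_rot: [-0.003, 0.708, -0.707, 0.003]
contact_force: [0.9, -0.7, -0.0]
opening: -0.003
```

send_rows --plan '[[[-0.05,0.3,0],[0,0,0]],[[0,0.35,0],[0,0,0]],[[0,0.35,0],[0,0,0]],[[0,0.35,0],[0,0,0]],[[0,0.25,0],[0,0,0]],[[0,0,0],[0,0,0]]]'

```text
time: 2.5
eef_pos: [0.4637, -0.1998, 0.0487]
tcp_rot: [-0.003, 0.709, -0.705, -0.003]
contact_force: [-0.5, 0.2, -0.3]
opening: 0.001
```

```bash
python3 - <<'E'
from h import *
a=cam("scene")["img"];b=cam("wrist")["img"]
a=cv2.resize(a[150:360,150:430],(400,300));b=cv2.resize(b,(400,300))
cv2.imwrite("pics/c2.png",np.hstack([a,b]));print(get_state()["eef_pos"],get_state()["contact_force"])
E
```

```text
[ 0.46736355 -0.2019708   0.05363275] [0.40004049 0.43887899 1.10028742]
```

View pics/c2.png

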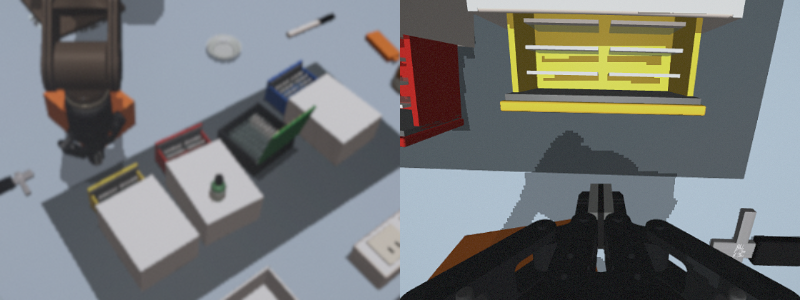

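The fingers (600,190 in the wrist half) are centred before the yellow front (600,108). The orange box is behind them and there is no contact, so I push forward.

send_rows --plan '[[[-0.15,0,0],[0,0,0]],[[-0.12,0,0],[0,0,0]],[[-0.1,0,0],[0,0,0]],[[-0.08,0,0.004],[0,0,0]],[[-0.08,0,0.004],[0,0,0]],[[-0.08,0,0.004],[0,0,0]],[[0,0,0],[0,0,0]]]'

```text
time: 3.3
eef_pos: [0.5421, -0.203, 0.0537]
tcp_rot: [-0.001, -0.707, 0.707, -0.001]
contact_force: [-0.5, 0.3, 0.9]
opening: -0.003
```

send_rows --plan '[[[-0.04,0,0],[0,0,0]],[[-0.02,0,0],[0,0,0]],[[0,0,0],[0,0,0]]]'

```text
time: 3.6
eef_pos: [0.5479, -0.2026, 0.0531]
tcp_rot: [0.0, 0.707, -0.707, -0.0]
contact_force: [0.1, -0.2, -0.2]
opening: -0.001
```

send_rows --plan '[[[-0.03,0,0],[0,0,0]],[[-0.03,0,0],[0,0,0]],[[-0.02,0,0],[0,0,0]],[[0,0,0],[0,0,0]]]'

```text
time: 4.0
eef_pos: [0.555, -0.2027, 0.053]
tcp_rot: [-0.003, 0.708, -0.707, -0.002]
contact_force: [-10.6, -1.1, 4.6]
opening: 0.0
```

```bash
python3 - <<'E'
from h import *
a=cam("scene")["img"];b=cam("wrist")["img"]
a=cv2.resize(a[150:360,150:430],(400,300));b=cv2.resize(b,(400,300))
cv2.imwrite("pics/c3.png",np.hstack([a,b]));print(get_state()["eef_pos"],get_state()["contact_force"])
E
```

```text
[ 0.55507861 -0.20267828  0.05299747] [-8.36477657 -1.26605935  5.08340102]
```

View pics/c3.png

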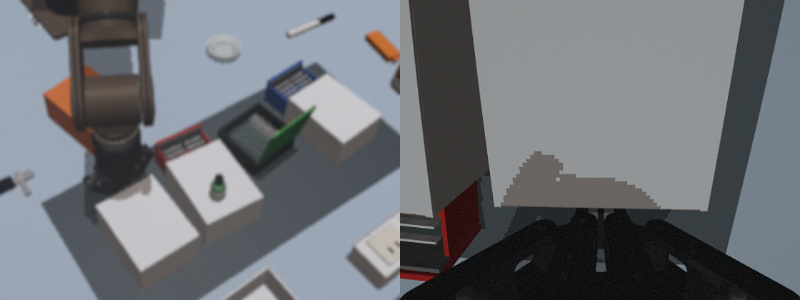

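Yellow is at its stop: 10 N of reaction and no yellow visible. I retract and go over to blue.

send_rows --plan '[[[0.2,0,0],[0,0,0]],[[0.25,-0.1,0],[0,0,0]],[[0,-0.38,0],[0,0,0]],[[0,-0.38,0],[0,0,0]],[[0,-0.38,0],[0,0,0]],[[0,0,0],[0,0,0]]]'

```text
time: 4.7
eef_pos: [0.5077, -0.2051, 0.2112]
tcp_rot: [-0.005, -0.704, 0.71, -0.005]
contact_force: [0.2, -1.0, 1.0]
opening: -0.005
```

send_rows --plan '[[[0.05,0,-0.35],[0,0,0]],[[0.05,0,-0.35],[0,0,0]],[[0.05,0,-0.35],[0,0,0]],[[0.05,0,-0.35],[0,0,0]],[[0.05,0,-0.35],[0,0,0]],[[0.05,0,-0.35],[0,0,0]],[[0.05,0,-0.35],[0,0,0]],[[0.05,0,-0.35],[0,0,0]],[[0.05,0,-0.35],[0,0,0]],[[0.05,0,-0.35],[0,0,0]],[[0,0,0],[0,0,0]]]'

```text
time: 5.8
eef_pos: [0.4424, 0.2214, 0.2018]
tcp_rot: [-0.002, 0.708, -0.706, 0.002]
contact_force: [0.2, -0.6, 0.4]
opening: 0.006
```

send_rows --plan '[[[0,0.3,0.015],[0,0,0]],[[0,0.35,0],[0,0,0]],[[0,0.35,0],[0,0,0]],[[0,0.25,0],[0,0,0]],[[0,0,0],[0,0,0]],[[0,0,0],[0,0,0]]]'

```text
time: 6.4
eef_pos: [0.4437, 0.2152, 0.0522]
tcp_rot: [-0.0, -0.707, 0.707, 0.0]
contact_force: [1.4, -0.4, -0.5]
opening: -0.002
```

```bash
python3 - <<'E'
from h import *
a=cam("scene")["img"];b=cam("wrist")["img"]
a=cv2.resize(a[150:360,150:430],(400,300));b=cv2.resize(b,(400,300))
cv2.imwrite("pics/c4.png",np.hstack([a,b]));print(get_state()["eef_pos"],get_state()["contact_force"])
E
```

```text
[0.44540848 0.21576471 0.05424375] [ 0.40742601 -0.36426628  0.73716824]
```

View pics/c4.png

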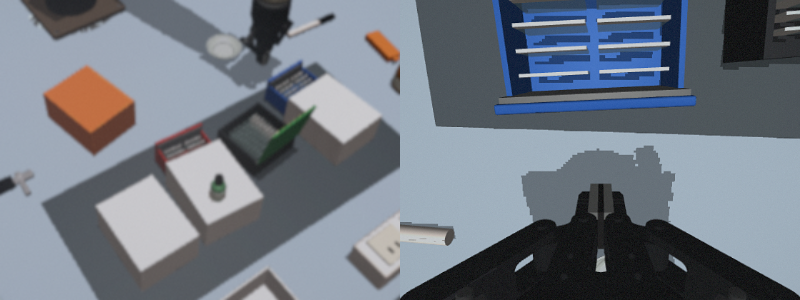

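The scene view shows yellow shut. The blue front (596,104) is centred ahead of the fingers (600,190), and the marker is clear.

send_rows --plan '[[[-0.15,0,0],[0,0,0]],[[-0.13,0,0],[0,0,0]],[[-0.08,0,0],[0,0,0]],[[-0.08,0,-0.004],[0,0,0]],[[-0.08,0,-0.004],[0,0,0]],[[-0.08,0,-0.004],[0,0,0]],[[-0.08,0,-0.004],[0,0,0]],[[-0.08,0,-0.004],[0,0,0]],[[-0.06,0,-0.004],[0,0,0]],[[-0.04,0,0],[0,0,0]],[[0,0,0],[0,0,0]]]'

```text
time: 7.6
eef_pos: [0.5476, 0.2183, 0.0521]
tcp_rot: [0.001, 0.707, -0.707, 0.0]
contact_force: [-0.4, -0.8, 0.0]
opening: -0.001
```

send_rows --plan '[[[-0.03,0,0],[0,0,0]],[[-0.02,0,0],[0,0,0]],[[0,0,0],[0,0,0]]]'

```text
time: 7.9
eef_pos: [0.5529, 0.2183, 0.0521]
tcp_rot: [-0.0, -0.707, 0.707, -0.0]
contact_force: [-0.8, 0.7, -0.7]
opening: -0.001
```

send_rows --plan '[[[-0.03,0,0],[0,0,0]],[[-0.02,0,0],[0,0,0]],[[-0.01,0,0],[0,0,0]],[[0,0,0],[0,0,0]]]'

```text
time: 8.3
eef_pos: [0.5574, 0.2184, 0.052]
tcp_rot: [0.003, -0.707, 0.707, 0.003]
contact_force: [-9.7, -0.2, 6.1]
opening: -0.002
```

Blue is at its stop too, with 10 N of reaction. Now I retract, rise, and cross to behind the lid.

send_rows --plan '[[[0.2,0,0],[0,0,0]],[[0.25,-0.1,0],[0,0,0]],[[0,-0.4,0],[0,0,0]],[[0,-0.4,0],[0,0,0]],[[0,-0.4,0],[0,0,0]],[[0,-0.4,0],[0,0,0]],[[0,-0.3,0],[0,0,0]],[[0,0,0],[0,0,0]]]'

```text
time: 9.1
eef_pos: [0.5093, 0.219, 0.3006]
tcp_rot: [0.006, 0.708, -0.706, 0.005]
contact_force: [1.2, -1.3, 1.4]
opening: 0.0
```

send_rows --plan '[[[-0.3,0,0.18],[0,0,0]],[[-0.3,0,0.18],[0,0,0]],[[-0.3,0,0.18],[0,0,0]],[[-0.3,0,0.18],[0,0,0]],[[-0.3,0,0.18],[0,0,0]],[[-0.3,0,0.18],[0,0,0]],[[0,0,0],[0,0,0]],[[0,0,0],[0,0,0]]]'

```text
time: 9.9
eef_pos: [0.7222, 0.0878, 0.2899]
tcp_rot: [-0.0, 0.707, -0.707, -0.002]
contact_force: [-1.4, 0.7, -0.4]
opening: 0.002
```

```bash
python3 - <<'E'
from h import *
a=cam("scene")["img"];b=cam("wrist")
print(get_state()["eef_pos"],get_state()["contact_force"])
i=b["img"];P=blob(mask(i,(45,80,20),(80,255,255),(0,0,560,420)));q=cv2.boxPoints(cv2.minAreaRect(P.astype(np.float32)));print(q.round(),onz(b,q,.145).round(3).tolist())
cv2.imwrite("pics/c5.png",np.hstack([cv2.resize(a[150:360,150:430],(400,300)),cv2.resize(i,(400,300))]))
E
```

```text
[0.72129885 0.08917508 0.29152489] [0.50700387 0.73780996 0.47485031]
[[223. 246.]
 [343. 237.]
 [345. 263.]
 [225. 272.]] [[0.676, 0.14, 0.145], [0.685, 0.034, 0.145], [0.66, 0.03, 0.145], [0.65, 0.14, 0.145]]
```

View pics/c5.png

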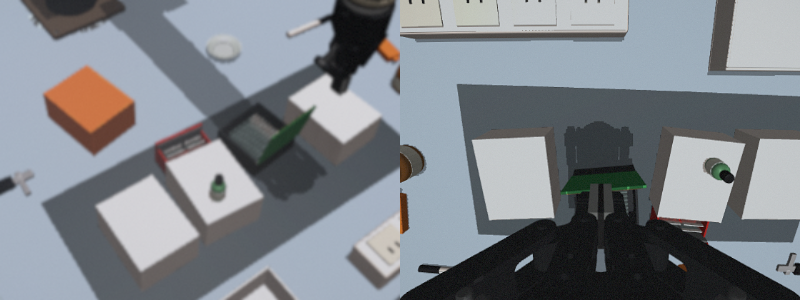

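The lid is still open with its free edge at about x 0.655, y 0.085, and the gripper is clear behind it. The blue and yellow drawers are shut and red is untouched. I descend and sweep.

send_rows --plan '[[[0,0.3,0.03],[0,0,0]],[[0,0.35,0],[0,0,0]],[[0,0.35,0],[0,0,0]],[[0,0.37,0],[0,0,0]],[[0,0,0],[0,0,0]],[[0,0,0],[0,0,0]]]'

```text
time: 10.6
eef_pos: [0.7211, 0.086, 0.128]
tcp_rot: [-0.001, 0.707, -0.707, -0.0]
contact_force: [0.8, -0.2, 0.7]
opening: -0.002
```

send_rows --plan '[[[0.15,0,0],[0,0,0]],[[0.12,0,0],[0,0,0]],[[0.1,0,0],[0,0,0]],[[0.1,0,0],[0,0,0]],[[0.1,0,0],[0,0,0]],[[0.1,0,0],[0,0,0]],[[0.1,0,0],[0,0,0]],[[0.1,0,0],[0,0,0]],[[0.1,0,0],[0,0,0]],[[0,0,0],[0,0,0]]]'

```text
time: 11.6
eef_pos: [0.607, 0.0855, 0.1326]
tcp_rot: [-0.002, -0.707, 0.707, -0.003]
contact_force: [1.2, -0.0, 0.2]
opening: -0.002
```

send_rows --plan '[[[0.09,0.05,0],[0,0,0]],[[0.09,0.05,0],[0,0,0]],[[0.09,0.05,0],[0,0,0]],[[0.08,0.05,0],[0,0,0]],[[0,0.05,0],[0,0,0]],[[0,0.05,0],[0,0,0]],[[0,0.05,0],[0,0,0]],[[0,0,0],[0,0,0]]]'

```text
time: 12.4
eef_pos: [0.5631, 0.0851, 0.0844]
tcp_rot: [-0.001, 0.707, -0.707, -0.001]
contact_force: [0.1, -0.7, 0.0]
opening: 0.002
```

```bash
python3 - <<'E'
from h import *
a=cam("scene")["img"];b=cam("wrist")
print(get_state()["eef_pos"],get_state()["contact_force"])
cv2.imwrite("pics/c6.png",np.hstack([cv2.resize(a[180:300,270:430],(400,300),interpolation=2),cv2.resize(b["img"],(400,300))]))
E
```

```text
[0.56361802 0.08508358 0.08535338] [ 0.67283292 -0.06374356 -0.23442757]
```

View pics/c6.png

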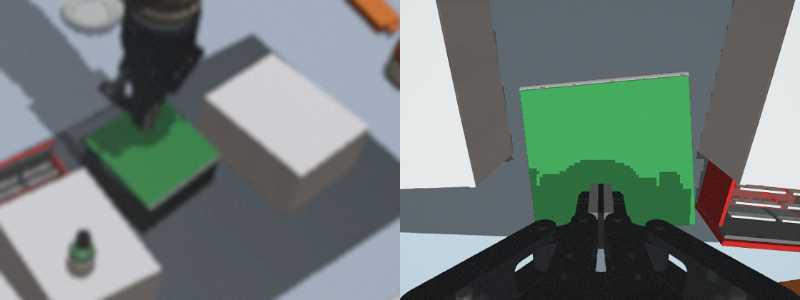

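The lid is over and nearly flat, with the fingertips near the middle of the green face. Now I press it down until the force rises.

send_rows --plan '[[[0.03,0.04,0],[0,0,0]],[[0.03,0.04,0],[0,0,0]],[[0,0.03,0],[0,0,0]],[[0,0,0],[0,0,0]]]'

```text
time: 12.9
eef_pos: [0.5555, 0.0852, 0.0716]
tcp_rot: [-0.001, 0.707, -0.707, -0.001]
contact_force: [1.0, 0.2, 0.7]
opening: 0.002
```

send_rows --plan '[[[0,0.02,0],[0,0,0]],[[0,0.02,0],[0,0,0]],[[0,0,0],[0,0,0]]]'

```text
time: 13.2
eef_pos: [0.5566, 0.0851, 0.0681]
tcp_rot: [0.0, 0.707, -0.707, 0.0]
contact_force: [-0.9, -0.6, 3.3]
opening: -0.004
```

send_rows --plan '[[[0,0.02,0],[0,0,0]],[[0,0.01,0],[0,0,0]],[[0,0,0],[0,0,0]]]'

```text
time: 13.5
eef_pos: [0.5567, 0.0852, 0.0677]
tcp_rot: [0.001, -0.707, 0.707, 0.0]
contact_force: [-10.0, -0.1, 19.6]
opening: -0.004
```

The lid is hard against the box: 20 N at tip height 0.0537 m, against 0.054 m expected when shut. I lift off, clear the view and check.

send_rows --plan '[[[0,-0.15,0],[0,0,0]],[[0,-0.35,0],[0,0,0]],[[0,-0.4,0],[0,0,0]],[[0,-0.4,0],[0,0,0]],[[0,-0.4,0],[0,0,0]],[[0,-0.1,0],[0,0,0]],[[0,0,0],[0,0,0]],[[0,0,0],[0,0,0]]]'

```text
time: 14.3
eef_pos: [0.5555, 0.0851, 0.2782]
tcp_rot: [-0.001, 0.707, -0.707, -0.001]
contact_force: [0.8, 0.6, -1.2]
opening: -0.002
```

```bash
python3 - <<'E'
from h import *
a=cam("scene")["img"];b=cam("wrist")["img"];t=cam("top")["img"]
print(get_state()["eef_pos"],get_state()["contact_force"])
a0=cv2.imread("pics/scene0.png")
o=np.zeros((600,800,3),np.uint8);o[:300,:400]=cv2.resize(a[150:360,150:430],(400,300),interpolation=2);o[:300,400:]=cv2.resize(b,(400,300));o[300:,:400]=cv2.resize(a0[150:360,150:430],(400,300),interpolation=2);o[300:,400:]=cv2.resize(t,(400,300))
cv2.imwrite("pics/c7.png",o)
E
```

```text
[0.55511176 0.08510308 0.27691918] [-1.12278408 -0.21204823 -0.44294966]
```

View pics/c7.png

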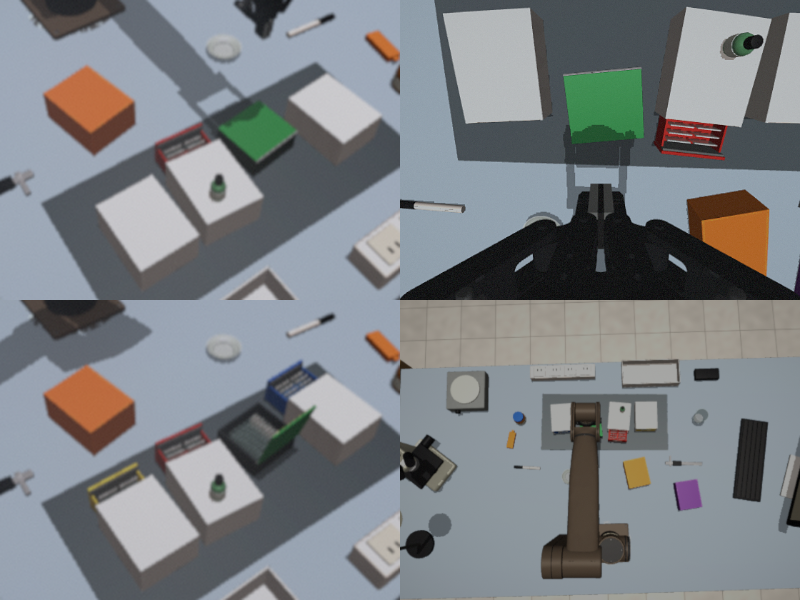

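The before and after views match except for the three closures. Yellow and blue are flush, the lid is flat at (258,135), and red, the oil bottle, the dish, the marker and the orange box are unmoved.

```bash
python3 -c "from plant import *;print(sign_off())"
```

```text
the job is handed in; nothing more can be done
None
```

The blue and yellow drawers are pushed home, the green lid is shut, and the job is handed in after about 14 s of the 72 s allowed.

- **Drawers:** I pushed each front at its centre with the closed fingertips until it met its stop, with about 10 N of reaction. In the last pictures both fronts look flush with their housings.
- **Lid:** I pushed it over from behind and pressed it down. It was solid at about 20 N, with the fingertips 0.054 m above the bench, which is the height expected when shut. It stayed flat after I lifted off.
- **Left alone:** In before-and-after pictures the red drawer and oil bottle look unmoved. So do the dish, marker, caliper, mailer, beaker and jar, and the orange and purple look-alikes. I compared these by eye and did not measure them again.

No check failed or disagreed. The gripper ended well clear of everything, at about 0.28 m height.

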